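# Move the wet small board from the rack to the drying stand

## Task

The smallest of the three wooden chopping boards was put back in the slotted rack wet: slide it up out of its slot by its top edge and stand it on the drying stand, its lower edge on the ledge and its face flat against the leaning back, squarely and centred. Lower it gently until it meets the ledge, whose height is set differently each time, and let go only then: do not drop it or press it hard. Leave the other boards in their slots and everything else on the worktop where it is.

Things in the scene. Friction and masses are not known exactly. Their poses are not given: they have to be found in the camera images.
- board_small: the smallest wooden board, 10 thick (its x) x 150 wide (its y) x 140 high (its z), 110 to 220 g; origin at the centre of its lower edge, z points up to its top edge. It stands upright in one of the rack's three slots (any of them), its top edge 155 above the worktop. Either face may go against the stand
- board_mid: the middle wooden board, 10 thick (x) x 175 wide (y) x 158 high (z), origin at the centre of its lower edge; stands in another slot and stays there
- board_large: the largest wooden board, 10 thick (x) x 200 wide (y) x 176 high (z), origin at the centre of its lower edge; stands in another slot and stays there
- rack: fixed slotted rack; origin under the centre of its wooden foot, which is 170 (x) x 140 (y) x 15 high. Three slots at x = -52, 0, +52, each between two steel hoops of 5 mm rod standing across y (100 wide, tops 95 above the worktop); each slot is 14 wide. The boards stand on the foot, their faces across x
- stand: fixed drying stand; origin on the worktop; wooden foot 170 (x -100 to +70) x 150 (y) x 20 high. Its back leans 0.38 rad: it rises from x = +25 on the foot towards -x, its face looks to +x and up
- rest: the leaning back: origin at the foot of its face, z up along the face, x out of it, y level. Two slats 22 wide at y = -47 and +47, z 0 to 145, faces at x = 0; 72 mm gap between. A ledge 120 wide stands square out of the face, x 0 to 26, with a lip 4 thick, 7 high at its end. The ledge's top is clamped anywhere from z = 20 to 65, differs each start, is not reported: find it by touch or sight
- mug: bystander: white mug, 72 diameter, 90 high, origin under its centre
- jar: bystander: jar, 60 diameter, 100 high, origin under its centre
- filter_new: bystander: white filter cartridge standing, 64 diameter, 130 high, origin under its centre
- filter_used: bystander: brown used filter cartridge standing, 64 diameter, 130 high, origin under its centre
- bowl: bystander: white bowl, 130 diameter, 55 high, origin under its centre
- screwdriver: bystander: screwdriver lying, 200 long
There are look-alikes about, which are no part of the job. Leave any red look-alike of the rack alone. Leave any green look-alike of the board_mid alone.

How it is judged:
On the way, in this order (a step that is already met when the one before it is completed fails the run):
1. the small board is lifted clear of its slot, held by the gripper (z of board_small in the frame of rack above 0.1 m and contact force between board_small and the fingers above 0.5 N), for 0.1 s.
2. the small board, still held and its lower edge within the ledge's range, touches the stand (contact force between board_small and stand above 0.5 N and contact force between board_small and the fingers above 0.5 N and z of board_small in the frame of rest between 0.014 and 0.071 m and x of board_small in the frame of rest below 0.026 m), for 0.1 s.
At the end, for the whole second after the job is handed in: The small board rests right way up on the ledge, released and still: its face within 0.1 rad of the stand's back and its foot within 9 mm of it, its lower edge level within 0.1 rad of the ledge, centred within 25 mm across the stand; the other two boards stand down in their slots (angle between the x axis of board_small and the x axis of rest, either way round below 0.1 rad and angle between the y axis of board_small and the y axis of rest, either way round below 0.1 rad and angle between board_small's own z axis and vertical below 0.6 rad and y of board_small in the frame of rest between -0.025 and 0.025 m and x of board_small in the frame of rest between 0 and 0.014 m and z of board_small in the frame of rest between 0.015 and 0.069 m and contact force between board_small and stand above 0.5 N and linear speed of board_small below 0.01 m/s and angular speed of board_small below 0.1 rad/s and z of each of board_mid, board_large in the frame of rack below 0.02 m and angle between each of board_mid, board_large's own z axis and vertical below 0.12 rad); the robot touches nothing.
It fails at once if the small board is dropped: it falls or slides at over 0.25 m/s with no finger on it (linear speed of board_small above 0.25 m/s and contact force between board_small and the fingers below 0.05 N).
It fails at once if the small board hits or presses the stand with more than 50 N (contact force between board_small and stand above 50 N).
It fails at once if another board is shifted by more than 20 mm (distance of any of board_mid, board_large from where it was at the start of the episode above 0.02 m).
It fails at once if a bystander is moved by more than 20 mm (distance of any of mug, jar, filter_new, filter_used, bowl, screwdriver from where it was at the start of the episode above 0.02 m).
It also fails if it takes over 56 s, if anything falls off the work surface, if the arm or the gripper's body presses on something with over 40 N, if the wrist force passes 120 N, or if a joint passes its speed limit or range.

## Robot

A 6-joint arm with a two-finger parallel gripper is mounted at the origin on the work surface. World frame = base frame: x ahead of the robot, y to its left, z up, the work surface at z = 0. Lengths are in m, angles in rad, forces in N, time in s.
With the tool pointing down it reaches from about 0.35 to 0.925 m from the base axis. Payload 6.4 kg.
Tool frame: the origin (TCP) lies between the finger pads; the fingertips stand 22 mm ahead of it and the grasp point (between the pads) lies 3 mm ahead of it; z points along the fingers, y is the direction in which the jaws open and shut (so a half turn about z gives the same grasp; the last joint's range is limited). The gripper opens to 94 mm and grips with 3 to 60 N. Pads are 16 mm wide; open, the fingers measure 119 mm over their backs; the gripper's body (75 mm by 177 mm) begins 78 mm behind the grasp point.
Start: joints at [1.091, 0.245, 1.558, -0, 1.339, -0.174], TCP at [0.196, 0.62, 0.227] pointing down, gripper open.
Joint ranges: [-3.13, 3.13], [-1.02, 2.26], [0.13, 2.54], [-0.95, 4.09], [0.21, 2.88], [-2.74, 2.74]. Speed limits (rad/s): [2.57, 2.57, 3.14, 3.14, 3.14, 3.14].

## Interface

Orientations are given as a rotation vector (axis times angle).
In Python, from cell import arm, grab_frame gives the robot as it stands. The module is installed in compiled form; this text tells all that it offers.
- The arm moves only by the tool jog_arm, never from a script. Its argument "commands" is a list of rows, each an object of numbers: "rx", "ry", "rz": the turn, a rotation vector about the tool's x, y, z in units of 6 degrees (1.0 is 6 degrees); "x", "y", "z": the shift along the tool's x, y, z in units of 60 mm (1.0 is 60 mm); "fingers": the finger opening in mm, from 0 to 94. A call has exactly 8 rows; each row shifts and turns the commanded pose from where the row before left it, along the tool's axes as they then stand; what a row does not reach is not made up. A row lasts 1/8 s, in which the tool goes at most 62.5 mm and 10.7 degrees, less where a joint would pass 70% of its speed; a pose out of reach is approached as far as the arm can. A call is refused whole if a number of a shift passes 1 or a number of a turn 1, either way. A call with a gripper value outside its range is refused whole. The fingers move at their own pace and stop on an object; "grip_force" is the grip in N (left out, the last holds). Time passes only in rows, so rows that do not move let the fingers close, or fill a call up. It gives the time, the measured TCP pose, the force and the opening at its end, in the units of the state.
- arm.sense(): the state, without advancing time (a new reading comes with each control period).
- grab_frame(name): name is "side" or "top"; returns a dict with "frame" (384x512x3 uint8, blue, green, red), "fx", "fy", "cx", "cy" (pixels), "R" (3x3) and "t" (3): a world point X has camera coordinates R X + t. Camera axes: x right, y down, z forward; pixel columns grow to the right and rows downward; lengths in m; the calibration is good to about 2 mm. A picture is of the moment at which its call begins. There is no depth.
- arm.close_job(): hands the job in, once; it reports no verdict.
The state is a dict: "clock": time; "q": joint angles; "joint_velocities": joint speeds; "effort": joint torques, N m; "ee_pos": TCP position; "ee_rot": TCP orientation; "force": force on the tool from outside, world axes, zero at the start; "wrist_torque": the same for the moment, N m; "gripper_width": finger opening in m.
Only numpy, scipy, OpenCV 4.12 (cv2) and the standard library are available. Lean on these libraries where they do the work, as an engineer would, in place of code of your own. Each camera call takes 0.05 s, during which the arm holds its last target. There are 200 camera calls.

## Working session

There is one attempt and no reset: what is moved stays moved. The work goes in short steps, Python scripts to look and compute and a tool call to move; the robot and the scene stay as the last step left them, time stands still between calls to the robot, and variables do not carry over. Pictures are saved under pics/ and viewed, about 8 in all and at most 12, crops included, and the job is handed in when it is done.

Besides the shell and the picture viewer there is one more tool, called as a command line: name --argument value ..., lists and objects as JSON in quotes. jog_arm: Moves the arm, as the interface text tells. Its arguments: {"type":"object","properties":{"commands":{"type":"array"},"grip_force":{"type":"number"}},"required":["commands"]}

```bash
mkdir -p pics; python3 - <<'E'
from cell import arm, grab_frame
import cv2,numpy as np,pickle
for n in("side","top"):
    f=grab_frame(n); cv2.imwrite(f"pics/{n}0.png",f["frame"]); pickle.dump(f,open(f"{n}0.pkl","wb"))
    R=np.array(f["R"]);t=np.array(f["t"]);print(n,f["fx"],f["fy"],f["cx"],f["cy"],(-R.T@t).round(3),R.round(3).tolist())
print(arm.sense())
E
```

```text
side 462.70797698630815 462.70797698630815 248.35714432215377 185.51105805664574 [-0.082 -1.048  0.823] [[0.875, -0.484, -0.004], [-0.247, -0.441, -0.863], [0.416, 0.756, -0.505]]
top 420.37954285502514 420.37954285502514 256.68958360707984 192.2726066248331 [0.407 0.083 1.197] [[0.018, -1.0, -0.009], [-0.994, -0.017, -0.108], [0.108, 0.011, -0.994]]
{'clock': 0.1, 'q': array([ 1.09089262e+00,  2.45232762e-01,  1.55795580e+00,  2.79839605e-05,
        1.33846461e+00, -1.74124865e-01]), 'joint_velocities': array([ 3.71885108e-04,  2.29513783e-05, -1.48797001e-03, -1.32654977e-03,
       -4.77170014e-04, -1.81700334e-03]), 'effort': array([ 3.91433970e-02, -4.02764797e+01, -3.02471852e+01,  6.26966218e-02,
        1.52484924e-01, -2.18997760e-03]), 'ee_pos': array([0.19567457, 0.61984393, 0.22728639]), 'ee_rot': array([-4.78450344e-01, -3.10490024e+00,  7.62839377e-05]), 'force': array([0.21000428, 0.32372698, 0.25458768]), 'wrist_torque': array([0.01932909, 0.00116181, 0.0129895 ]), 'gripper_width': 0.09385875504788353}
```

View pics/side0.png

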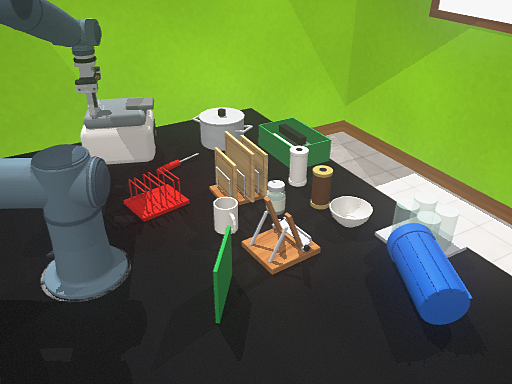

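View pics/top0.png

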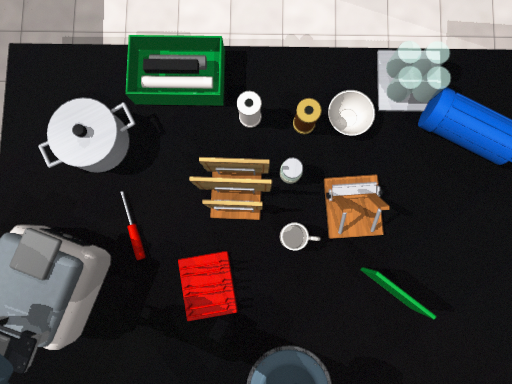

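Board candidates in the top view:
- Wooden board at (232,205): the narrowest, and the front low one at (222,150) in side.
- Wooden board at (231,184): the widest, so large.
- Wooden board at (235,162): mid.
- Green look-alike at (398,292), and the red rack at (208,286).

I'm choosing (232,205) and will check it in a close crop.

```bash
python3 - <<'E'
import cv2,numpy as np
s=cv2.imread("pics/side0.png");t=cv2.imread("pics/top0.png")
a=cv2.resize(t[145:250,180:400],None,fx=3.6,fy=3.6,interpolation=cv2.INTER_CUBIC)[:, :792]
cv2.imwrite("pics/ct.png",a)
b=cv2.resize(s[120:280,190:340],None,fx=3.7,fy=3.7,interpolation=cv2.INTER_CUBIC)
cv2.imwrite("pics/cs.png",b)
E
```

```text
(no output)
```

View pics/ct.png

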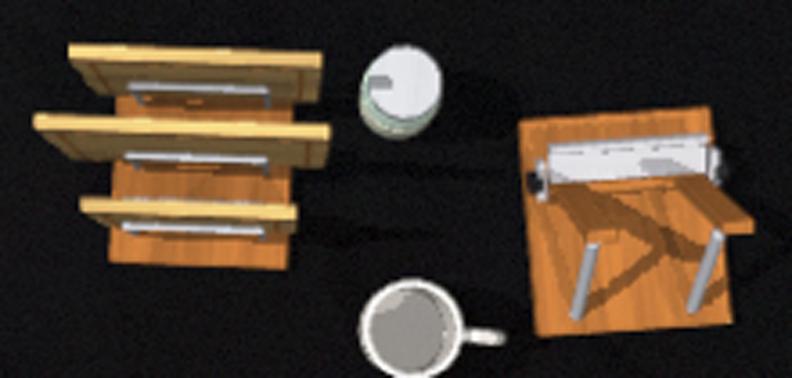

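View pics/cs.png

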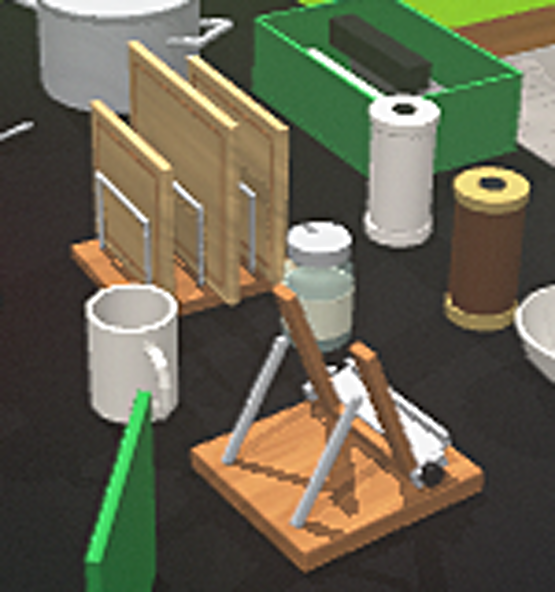

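The crops confirm it: the board at crop (190,210) is the narrowest and the lowest, and it stands in the slot nearest the robot. The stand's ledge faces away from the robot, with its white plate at crop (625,160).

```bash
cat >h.py <<'E'
import numpy as np,pickle
def cast(f,u,v,z):
    R=np.array(f["R"]);t=np.array(f["t"]);c=-R.T@t
    d=R.T@np.array([(u-f["cx"])/f["fx"],(v-f["cy"])/f["fy"],1]);return c+d*(z-c[2])/d[2]
def proj(f,X):
    p=np.array(f["R"])@X+np.array(f["t"]);return np.array([f["fx"]*p[0]/p[2]+f["cx"],f["fy"]*p[1]/p[2]+f["cy"]])
E
python3 - <<'E'
from h import *
T=pickle.load(open("top0.pkl","rb"));S=pickle.load(open("side0.pkl","rb"))
ct=lambda u,v,z:cast(T,180+u/3.6,145+v/3.6,z)
for n,p in dict(TL=(80,198),TR=(297,208),BL=(84,212),BR=(297,221)).items():print(n,ct(*p,.155).round(4))
L,Rr=ct(82,205,.155),ct(297,214.5,.155);c=(L+Rr)/2;d=Rr-L;print("board",c,np.linalg.norm(d),"yaw",np.arctan2(-d[0],-d[1])*-1,np.arctan2(d[0],-d[1]))
print("mid/large", [ct(*p,z).round(4) for p,z in [((69,52),.173),((322,60),.173),((34,122),.191),((330,133),.191)]])
P=np.array([ct(*p,.02) for p in [(518,121),(708,107),(732,322),(538,336)]]);print(P.round(4))
x=(P[0]+P[1]-P[2]-P[3])/2;y=(P[0]+P[3]-P[1]-P[2])/2
print(np.linalg.norm(x),np.linalg.norm(y));th=np.arctan2(x[1],x[0]);th2=np.arctan2(-y[0],y[1]);print("yaw",th,th2)
th=(th+th2)/2;ctr=P.mean(0);ex=np.array([np.cos(th),np.sin(th),0]);ey=np.array([-ex[1],ex[0],0]);ez=np.array([0,0,1.])
O=ctr+ex*.015;O[2]=0;a=.38
ro=O+ex*.025+ez*.02;rx=np.cos(a)*ex+np.sin(a)*ez;rz=-np.sin(a)*ex+np.cos(a)*ez
print("O",O,"rest",ro,"yaw",th)
np.savez("stand.npz",ro=ro,rx=rx,ry=ey,rz=rz,th=th)
q=lambda x,y,z:ro+rx*x+ey*y+rz*z
tc=lambda X:((proj(T,X)-[180,145])*3.6).round(0)
sc=lambda X:((proj(S,X)-[190,120])*3.7).round(0)
print("slat tops",[(tc(q(0,y,.145)),sc(q(0,y,.145))) for y in(-.058,-.036,.036,.058)])
for h in np.arange(.02,.07,.01):
    print(h,*[f"{n}{tc(q(*X))}{sc(q(*X))}" for n,X in dict(lipR=(.03,-.06,h+.007),lipL=(.03,.06,h+.007),jR=(0,-.06,h),jL=(0,.06,h)).items()])
E
```

```text
TL [0.4991 0.23   0.155 ]
TR [0.4947 0.0797 0.155 ]
BL [0.4894 0.2269 0.155 ]
BR [0.4857 0.0795 0.155 ]
board [0.49220009 0.15401526 0.155     ] 0.1488562112257454 yaw -0.027319769340351824 -0.027319769340351824
mid/large [array([0.5981, 0.2382, 0.173 ]), array([0.5953, 0.0643, 0.173 ]), array([0.5466, 0.2575, 0.191 ]), array([0.5425, 0.0585, 0.191 ])]
[[ 0.5774 -0.0929  0.02  ]
 [ 0.5909 -0.2417  0.02  ]
 [ 0.4234 -0.2579  0.02  ]
 [ 0.41   -0.1084  0.02  ]]
0.16814970582802022 0.14973066895192394
yaw 0.09453191539039438 0.0899812844473153
O [ 0.51534938 -0.17384689  0.        ] rest [ 0.54024306 -0.17154374  0.02      ] yaw 0.09225659991885485
slat tops [(array([753., 220.]), array([376., 352.])), (array([721., 222.]), array([356., 338.])), (array([617., 230.]), array([295., 293.])), (array([585., 232.]), array([278., 280.]))]
0.02 lipR[706. 135.][447. 433.] lipL[548. 147.][347. 358.] jR[703. 171.][419. 463.] jL[547. 183.][321. 386.]
0.03 lipR[710. 139.][444. 424.] lipL[550. 150.][344. 350.] jR[707. 174.][416. 455.] jL[550. 186.][318. 378.]
0.039999999999999994 lipR[714. 142.][441. 416.] lipL[553. 154.][341. 341.] jR[711. 178.][413. 447.] jL[552. 190.][314. 370.]
0.049999999999999996 lipR[718. 145.][438. 407.] lipL[556. 157.][337. 333.] jR[715. 181.][410. 438.] jL[555. 194.][311. 362.]
0.06 lipR[722. 149.][434. 398.] lipL[558. 161.][334. 324.] jR[719. 185.][406. 430.] jL[557. 197.][307. 353.]
```

The ledge comes out near z = 20 mm by sight (lip corners at crop (548,146) and (450,432)). The board is at (0.492, 0.154) with yaw about -0.02. Now moving above the board with the jaws narrowed so they clear the large board.

jog_arm --commands '[{"x":-0.7,"y":-0.59,"z":-0.1,"fingers":40},{"x":-0.7,"y":-0.59,"z":-0.1,"fingers":40},{"x":-0.7,"y":-0.59,"z":-0.1,"fingers":40},{"x":-0.7,"y":-0.59,"z":-0.1,"fingers":40},{"x":-0.7,"y":-0.59,"z":-0.1,"fingers":40},{"x":-0.7,"y":-0.59,"fingers":40},{"x":-0.7,"y":-0.59,"fingers":40},{"x":-0.7,"y":-0.59,"fingers":40}]'

```text
invalid input
```

jog_arm --commands '[{"x":-0.7,"y":-0.59},{"x":-0.7,"y":-0.59},{"rz":1},{"rz":1},{"rz":1},{"rz":1},{"rz":1},{"rz":1}]'

```text
invalid input
```

jog_arm --commands '[{"rz":1},{"rz":1},{"rz":1},{"rz":1},{"rz":1},{"rz":1},{"rz":0.3},{}]'

```text
invalid input
```

```bash
cat >>h.py <<'E'
from scipy.spatial.transform import Rotation as Ro
def delta(s,P,Rt):
    "shift (60mm units) and turn (6deg units) in tool axes from state s to target P,Rt"
    R=Ro.from_rotvec(s["ee_rot"]).as_matrix()
    return (R.T@(P-s["ee_pos"])/.06).round(3),(Ro.from_matrix(R.T@Rt).as_rotvec()/np.radians(6)).round(3)
def down(yaw,tilt=0):
    ex=np.array([np.cos(yaw),np.sin(yaw),0]);ey=np.array([-ex[1],ex[0],0]);ez=np.array([0,0,1.])
    rx=np.cos(tilt)*ex+np.sin(tilt)*ez;rz=-np.sin(tilt)*ex+np.cos(tilt)*ez
    return np.c_[ey,rx,-rz]
E
python3 - <<'E'
from h import *
from cell import arm
s=arm.sense();print(s["clock"],s["ee_pos"],s["q"].round(2),s["gripper_width"]);print(delta(s,np.array([.4922,.154,.145]),down(-.022)))
E
```

```text
0.1 [0.19567457 0.61984393 0.22728639] [ 1.09  0.25  1.56  0.    1.34 -0.17] 0.09385875504788353
(array([-7.05 , -5.916,  1.372]), array([-1.000e-03,  0.000e+00,  1.229e+01]))
```

jog_arm --commands '[{"x":-0.7,"y":-0.59,"z":-0.1,"rx":0,"ry":0,"rz":0,"fingers":40},{"x":-0.7,"y":-0.59,"z":-0.1,"rx":0,"ry":0,"rz":0,"fingers":40},{"x":-0.7,"y":-0.59,"z":-0.1,"rx":0,"ry":0,"rz":0,"fingers":40},{"x":-0.7,"y":-0.59,"z":-0.1,"rx":0,"ry":0,"rz":0,"fingers":40},{"x":-0.7,"y":-0.59,"z":-0.1,"rx":0,"ry":0,"rz":0,"fingers":40},{"x":-0.7,"y":-0.59,"z":0,"rx":0,"ry":0,"rz":0,"fingers":40},{"x":-0.7,"y":-0.59,"z":0,"rx":0,"ry":0,"rz":0,"fingers":40},{"x":-0.7,"y":-0.59,"z":0,"rx":0,"ry":0,"rz":0,"fingers":40}]' --grip_force 25

```text
clock: 1.1
ee_pos: [0.4311, 0.2469, 0.2568]
ee_rot: [-0.478, -3.104, 0.001]
force: [1.0, 0.9, -1.8]
gripper_width: 0.0405
```

jog_arm --commands '[{"x":-0.7,"y":-0.59,"z":0,"rx":0,"ry":0,"rz":0,"fingers":40},{"x":-0.7,"y":-0.59,"z":0,"rx":0,"ry":0,"rz":0,"fingers":40},{"x":0,"y":0,"z":0,"rx":0,"ry":0,"rz":1,"fingers":40},{"x":0,"y":0,"z":0,"rx":0,"ry":0,"rz":1,"fingers":40},{"x":0,"y":0,"z":0,"rx":0,"ry":0,"rz":1,"fingers":40},{"x":0,"y":0,"z":0,"rx":0,"ry":0,"rz":1,"fingers":40},{"x":0,"y":0,"z":0,"rx":0,"ry":0,"rz":1,"fingers":40},{"x":0,"y":0,"z":0,"rx":0,"ry":0,"rz":1,"fingers":40}]'

```text
clock: 2.1
ee_pos: [0.4891, 0.1558, 0.2566]
ee_rot: [-1.419, -2.801, 0.001]
force: [0.5, -0.4, -2.4]
gripper_width: 0.04
```

jog_arm --commands '[{"x":0,"y":0,"z":0,"rx":0,"ry":0,"rz":1,"fingers":40},{"x":0,"y":0,"z":0,"rx":0,"ry":0,"rz":1,"fingers":40},{"x":0,"y":0,"z":0,"rx":0,"ry":0,"rz":1,"fingers":40},{"x":0,"y":0,"z":0,"rx":0,"ry":0,"rz":1,"fingers":40},{"x":0,"y":0,"z":0,"rx":0,"ry":0,"rz":1,"fingers":40},{"x":0,"y":0,"z":0,"rx":0,"ry":0,"rz":1,"fingers":40},{"x":0,"y":0,"z":0,"rx":0,"ry":0,"rz":0.3,"fingers":40},{"x":0,"y":0,"z":0,"rx":0,"ry":0,"rz":0,"fingers":40}]'

```text
clock: 3.1
ee_pos: [0.4894, 0.1558, 0.2571]
ee_rot: [-2.245, -2.196, 0.001]
force: [1.4, -0.5, -1.8]
gripper_width: 0.04
```

```bash
python3 - <<'E'
from h import *
from cell import arm
s=arm.sense();print(s["clock"],s["ee_pos"],s["q"].round(2),s["force"]);print(delta(s,np.array([.4922,.154,.145]),down(-.022)))
E
```

```text
3.1 [0.4894052  0.1558055  0.25708991] [ 0.09 -0.1   1.87 -0.    1.38  0.11] [ 1.37873273 -0.48608661 -1.77714198]
(array([-0.029,  0.049,  1.868]), array([-0.007,  0.001, -0.   ]))
```

jog_arm --commands '[{"x":-0.03,"y":0.05,"z":0.4,"rx":0,"ry":0,"rz":0,"fingers":40},{"x":0,"y":0,"z":0.4,"rx":0,"ry":0,"rz":0,"fingers":40},{"x":0,"y":0,"z":0.3,"rx":0,"ry":0,"rz":0,"fingers":40},{"x":0,"y":0,"z":0.25,"rx":0,"ry":0,"rz":0,"fingers":40},{"x":0,"y":0,"z":0.2,"rx":0,"ry":0,"rz":0,"fingers":40},{"x":0,"y":0,"z":0.2,"rx":0,"ry":0,"rz":0,"fingers":40},{"x":0,"y":0,"z":0.12,"rx":0,"ry":0,"rz":0,"fingers":40},{"x":0,"y":0,"z":0,"rx":0,"ry":0,"rz":0,"fingers":40}]'

```text
clock: 4.1
ee_pos: [0.4924, 0.1539, 0.1448]
ee_rot: [-2.246, -2.195, 0.001]
force: [0.7, -0.3, -2.2]
gripper_width: 0.0402
```

jog_arm --commands '[{"x":0,"y":0,"z":0,"rx":0,"ry":0,"rz":0,"fingers":20},{"x":0,"y":0,"z":0,"rx":0,"ry":0,"rz":0,"fingers":14},{"x":0,"y":0,"z":0,"rx":0,"ry":0,"rz":0,"fingers":10},{"x":0,"y":0,"z":0,"rx":0,"ry":0,"rz":0,"fingers":5},{"x":0,"y":0,"z":0,"rx":0,"ry":0,"rz":0,"fingers":0},{"x":0,"y":0,"z":0,"rx":0,"ry":0,"rz":0,"fingers":0},{"x":0,"y":0,"z":0,"rx":0,"ry":0,"rz":0,"fingers":0},{"x":0,"y":0,"z":0,"rx":0,"ry":0,"rz":0,"fingers":0}]'

```text
clock: 5.1
ee_pos: [0.4935, 0.154, 0.1456]
ee_rot: [2.246, 2.194, 0.003]
force: [5.3, 0.8, -4.4]
gripper_width: 0.01
```

Gripped at 10 mm opening. Lifting straight up.

jog_arm --commands '[{"x":0,"y":0,"z":-0.1,"rx":0,"ry":0,"rz":0,"fingers":0},{"x":0,"y":0,"z":-0.2,"rx":0,"ry":0,"rz":0,"fingers":0},{"x":0,"y":0,"z":-0.3,"rx":0,"ry":0,"rz":0,"fingers":0},{"x":0,"y":0,"z":-0.3,"rx":0,"ry":0,"rz":0,"fingers":0},{"x":0,"y":0,"z":-0.3,"rx":0,"ry":0,"rz":0,"fingers":0},{"x":0,"y":0,"z":-0.3,"rx":0,"ry":0,"rz":0,"fingers":0},{"x":0,"y":0,"z":-0.3,"rx":0,"ry":0,"rz":0,"fingers":0},{"x":0,"y":0,"z":-0.3,"rx":0,"ry":0,"rz":0,"fingers":0}]'

```text
clock: 6.1
ee_pos: [0.492, 0.1541, 0.2723]
ee_rot: [-2.246, -2.195, 0.002]
force: [-0.6, 0.1, -3.3]
gripper_width: 0.0097
```

jog_arm --commands '[{"x":0,"y":0,"z":-0.3,"rx":0,"ry":0,"rz":0,"fingers":0},{"x":0,"y":0,"z":-0.3,"rx":0,"ry":0,"rz":0,"fingers":0},{"x":0,"y":0,"z":-0.3,"rx":0,"ry":0,"rz":0,"fingers":0},{"x":0,"y":0,"z":-0.2,"rx":0,"ry":0,"rz":0,"fingers":0},{"x":0,"y":0,"z":0,"rx":0,"ry":0,"rz":0,"fingers":0},{"x":0,"y":0,"z":0,"rx":0,"ry":0,"rz":0,"fingers":0},{"x":0,"y":0,"z":0,"rx":0,"ry":0,"rz":0,"fingers":0},{"x":0,"y":0,"z":0,"rx":0,"ry":0,"rz":0,"fingers":0}]'

```text
clock: 7.1
ee_pos: [0.4924, 0.1539, 0.3367]
ee_rot: [-2.246, -2.195, 0.001]
force: [0.4, -0.3, -4.0]
gripper_width: 0.0098
```

```bash
python3 - <<'E'
from h import *
from cell import arm,grab_frame
import cv2
z=np.load("stand.npz");g=lambda x,zz:z["ro"]+z["rx"]*x+z["rz"]*zz
s=arm.sense();print(s["clock"],s["ee_pos"],s["q"].round(2),s["force"],s["wrist_torque"])
Rt=down(float(z["th"]),.38)
P=g(.05,.02+.05+.13);print(P,delta(s,P,Rt))
P[2]=s["ee_pos"][2];print(P,delta(s,P,down(float(z["th"]))))
f=grab_frame("side");cv2.imwrite("pics/lift.png",cv2.resize(f["frame"][60:280,160:340],None,fx=2.7,fy=2.7))
E
```

```text
7.1 [0.49236907 0.15394168 0.3366536 ] [ 0.08 -0.15  1.77 -0.    1.52  0.11] [ 0.39397986 -0.28673062 -4.0150931 ] [-0.12048416  0.05515576 -0.02409648]
[ 0.51261021 -0.17410031  0.22427895] (array([-5.458,  0.465,  1.873]), array([-3.635,  0.21 , -1.088]))
[ 0.51261021 -0.17410031  0.3366536 ] (array([-5.458,  0.463,  0.   ]), array([-1.100e-02,  1.000e-03, -1.101e+00]))
```

View pics/lift.png

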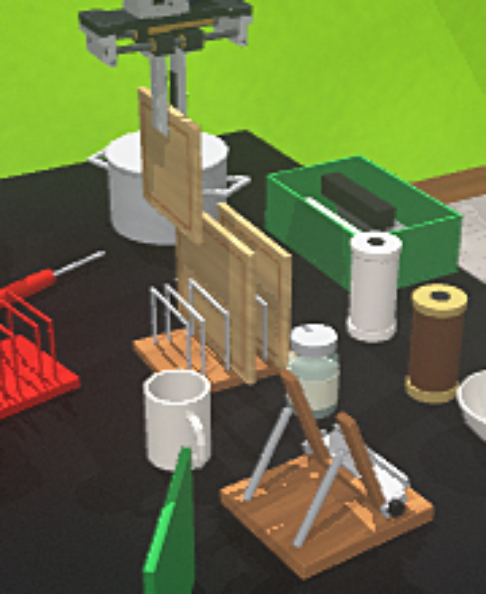

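The board hangs free at crop (170,165), and the other boards still stand in their slots. Carrying it over to the stand.

jog_arm --commands '[{"x":-0.3,"y":0.05,"z":0,"rx":0,"ry":0,"rz":-0.1,"fingers":0},{"x":-0.5,"y":0.05,"z":0,"rx":0,"ry":0,"rz":-0.1,"fingers":0},{"x":-0.6,"y":0.05,"z":0,"rx":0,"ry":0,"rz":-0.15,"fingers":0},{"x":-0.6,"y":0.05,"z":0,"rx":0,"ry":0,"rz":-0.15,"fingers":0},{"x":-0.6,"y":0.05,"z":0,"rx":0,"ry":0,"rz":-0.15,"fingers":0},{"x":-0.6,"y":0.05,"z":0,"rx":0,"ry":0,"rz":-0.15,"fingers":0},{"x":-0.6,"y":0.05,"z":0,"rx":0,"ry":0,"rz":-0.15,"fingers":0},{"x":-0.6,"y":0.05,"z":0,"rx":0,"ry":0,"rz":-0.15,"fingers":0}]'

```text
clock: 8.15
ee_pos: [0.5238, -0.1104, 0.3372]
ee_rot: [-2.116, -2.322, -0.0]
force: [0.2, -1.3, -3.8]
gripper_width: 0.0098
```

jog_arm --commands '[{"x":-0.5,"y":0.05,"z":0,"rx":0,"ry":0,"rz":0,"fingers":0},{"x":-0.4,"y":0,"z":0,"rx":0,"ry":0,"rz":0,"fingers":0},{"x":-0.15,"y":0,"z":0,"rx":0,"ry":0,"rz":0,"fingers":0},{"x":0,"y":0,"z":0,"rx":-0.6,"ry":0,"rz":0,"fingers":0},{"x":0,"y":0,"z":0,"rx":-0.8,"ry":0,"rz":0,"fingers":0},{"x":0,"y":0,"z":0,"rx":-0.8,"ry":0,"rz":0,"fingers":0},{"x":0,"y":0,"z":0,"rx":-0.8,"ry":0,"rz":0,"fingers":0},{"x":0,"y":0,"z":0,"rx":-0.6,"ry":0,"rz":0,"fingers":0}]'

```text
clock: 9.15
ee_pos: [0.5323, -0.1709, 0.3373]
ee_rot: [1.925, 2.113, 0.405]
force: [-0.4, 0.3, -3.7]
gripper_width: 0.0094
```

```bash
cat > go.py <<'E'
from h import *
from cell import arm
import sys
z=np.load("stand.npz");g=lambda x,zz:z["ro"]+z["rx"]*x+z["rz"]*zz
s=arm.sense();print(s["clock"],s["ee_pos"],"F rest",[round(float(z[k]@s["force"]),2) for k in("rx","ry","rz")],s["wrist_torque"])
d=s["ee_pos"]-z["ro"];print("tcp in rest",[round(float(z[k]@d),4) for k in("rx","ry","rz")])
print(delta(s,g(float(sys.argv[1]),float(sys.argv[2])+.13),down(float(z["th"]),.38)))
E
python3 go.py .05 .06
```

```text
9.15 [ 0.53226937 -0.17090005  0.33728183] F rest [-1.75, 0.35, -3.34] [-0.12940495  0.4028228   0.00771231]
tcp in rest [0.1104, 0.0014, 0.2976]
(array([-0.023, -1.004,  1.794]), array([-0.011, -0.004,  0.007]))
```

jog_arm --commands '[{"x":0,"y":-0.1,"z":0.15,"rx":0,"ry":0,"rz":0,"fingers":0},{"x":0,"y":-0.15,"z":0.25,"rx":0,"ry":0,"rz":0,"fingers":0},{"x":0,"y":-0.2,"z":0.35,"rx":0,"ry":0,"rz":0,"fingers":0},{"x":0,"y":-0.2,"z":0.35,"rx":0,"ry":0,"rz":0,"fingers":0},{"x":-0.02,"y":-0.2,"z":0.35,"rx":0,"ry":0,"rz":0,"fingers":0},{"x":0,"y":-0.15,"z":0.25,"rx":0,"ry":0,"rz":0,"fingers":0},{"x":0,"y":0,"z":0.1,"rx":0,"ry":0,"rz":0,"fingers":0},{"x":0,"y":0,"z":0,"rx":0,"ry":0,"rz":0,"fingers":0}]'

```text
clock: 10.15
ee_pos: [0.517, -0.1743, 0.2148]
ee_rot: [1.927, 2.114, 0.403]
force: [0.0, -0.1, -3.5]
gripper_width: 0.0099
```

```bash
python3 go.py .012 .035; python3 - <<'E'
from cell import grab_frame
import cv2,numpy as np
a=grab_frame("side")["frame"];b=grab_frame("top")["frame"]
c=lambda i,y,x:cv2.resize(i[y:y+140,x:x+100],None,fx=3.9,fy=3.9,interpolation=cv2.INTER_CUBIC)
cv2.imwrite("pics/pre.png",np.hstack([c(a,140,230),c(b,130,305)]))
E
```

```text
10.15 [ 0.51703361 -0.17432395  0.2147575 ] F rest [-1.3, -0.06, -3.27] [-0.15774249  0.26644496 -0.04311357]
tcp in rest [0.0505, -0.0006, 0.1895]
(array([ 0.011, -0.641,  0.411]), array([-0.03 , -0.001,  0.001]))
```

View pics/pre.png

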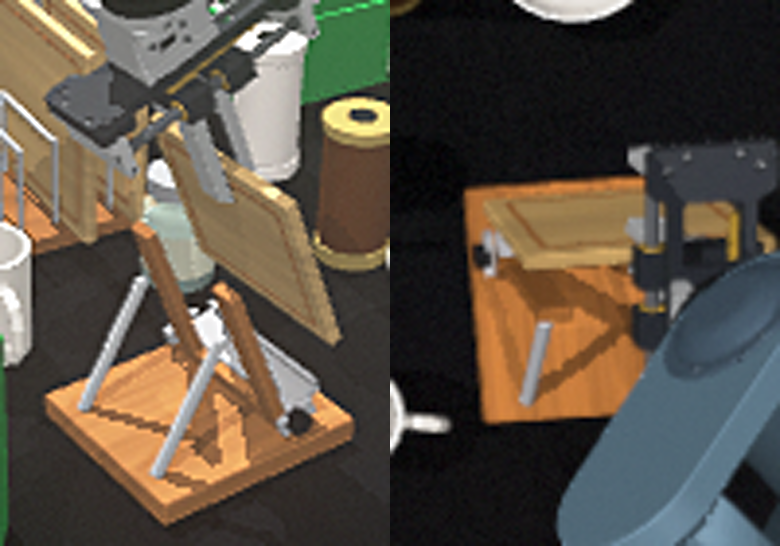

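The board hangs parallel to the slats, in front of them and above the ledge (side-view lower edge at crop (335,335)). Moving in over the ledge.

jog_arm --commands '[{"x":0,"y":-0.1,"z":0,"rx":0,"ry":0,"rz":0,"fingers":0},{"x":0,"y":-0.15,"z":0,"rx":0,"ry":0,"rz":0,"fingers":0},{"x":0,"y":-0.15,"z":0.05,"rx":0,"ry":0,"rz":0,"fingers":0},{"x":0.01,"y":-0.14,"z":0.1,"rx":0,"ry":0,"rz":0,"fingers":0},{"x":0,"y":-0.1,"z":0.1,"rx":-0.03,"ry":0,"rz":0,"fingers":0},{"x":0,"y":0,"z":0.1,"rx":0,"ry":0,"rz":0,"fingers":0},{"x":0,"y":0,"z":0.05,"rx":0,"ry":0,"rz":0,"fingers":0},{"x":0,"y":0,"z":0,"rx":0,"ry":0,"rz":0,"fingers":0}]'

```text
clock: 11.25
ee_pos: [0.4901, -0.1762, 0.1782]
ee_rot: [1.925, 2.112, 0.406]
force: [-0.3, -0.2, -2.3]
gripper_width: 0.0103
```

```bash
python3 go.py .009 .02
```

```text
11.25 [ 0.49014697 -0.17617537  0.17817785] F rest [-1.13, -0.2, -2.02] [-0.14970974  0.34142476 -0.00949774]
tcp in rest [0.012, 0.0, 0.1656]
(array([-0.   , -0.049,  0.259]), array([-0.   , -0.002,  0.001]))
```

jog_arm --commands '[{"x":0,"y":-0.02,"z":0.03,"rx":0,"ry":0,"rz":0,"fingers":0},{"x":0,"y":-0.02,"z":0.03,"rx":0,"ry":0,"rz":0,"fingers":0},{"x":0,"y":0,"z":0.03,"rx":0,"ry":0,"rz":0,"fingers":0},{"x":0,"y":0,"z":0.03,"rx":0,"ry":0,"rz":0,"fingers":0},{"x":0,"y":0,"z":0.03,"rx":0,"ry":0,"rz":0,"fingers":0},{"x":0,"y":0,"z":0.03,"rx":0,"ry":0,"rz":0,"fingers":0},{"x":0,"y":0,"z":0,"rx":0,"ry":0,"rz":0,"fingers":0},{"x":0,"y":0,"z":0,"rx":0,"ry":0,"rz":0,"fingers":0}]'

```text
clock: 12.25
ee_pos: [0.4917, -0.1761, 0.1674]
ee_rot: [1.925, 2.112, 0.406]
force: [-0.3, -0.0, -3.2]
gripper_width: 0.0096
```

```bash
python3 go.py .009 .02
```

```text
12.25 [ 0.49172872 -0.17610201  0.16742708] F rest [-1.5, 0.01, -2.8] [-0.18385562  0.31528542 -0.0456546 ]
tcp in rest [0.0094, -0.0001, 0.155]
(array([ 0.001, -0.007,  0.083]), array([ 0.001,  0.001, -0.001]))
```

No contact yet. Continuing at about 1 mm per row.

jog_arm --commands '[{"x":0,"y":0,"z":0.015,"rx":0,"ry":0,"rz":0,"fingers":0},{"x":0,"y":0,"z":0.015,"rx":0,"ry":0,"rz":0,"fingers":0},{"x":0,"y":0,"z":0.015,"rx":0,"ry":0,"rz":0,"fingers":0},{"x":0,"y":0,"z":0.015,"rx":0,"ry":0,"rz":0,"fingers":0},{"x":0,"y":0,"z":0.015,"rx":0,"ry":0,"rz":0,"fingers":0},{"x":0,"y":0,"z":0,"rx":0,"ry":0,"rz":0,"fingers":0},{"x":0,"y":0,"z":0,"rx":0,"ry":0,"rz":0,"fingers":0},{"x":0,"y":0,"z":0,"rx":0,"ry":0,"rz":0,"fingers":0}]'

```text
clock: 13.25
ee_pos: [0.4934, -0.176, 0.1648]
ee_rot: [1.924, 2.113, 0.406]
force: [-9.3, 3.1, 9.7]
gripper_width: 0.0098
```

```bash
python3 go.py .009 .02
```

```text
13.25 [ 0.49339245 -0.17599616  0.16476999] F rest [-4.74, 3.9, 12.29] [0.31658862 1.54470037 0.17981866]
tcp in rest [0.01, -0.0001, 0.1519]
(array([ 0.002, -0.017,  0.032]), array([-0.004, -0.004,  0.013]))
```

Contact: about +15 N along the face at bottom z ≈ 0.022, which agrees with the sighted ledge. Easing off a little and bringing the face towards the slats.

jog_arm --commands '[{"x":0,"y":0,"z":-0.012,"rx":0,"ry":0,"rz":0,"fingers":0},{"x":0,"y":-0.02,"z":-0.006,"rx":0,"ry":0,"rz":0,"fingers":0},{"x":0,"y":-0.02,"z":0,"rx":0,"ry":0,"rz":0,"fingers":0},{"x":0,"y":-0.015,"z":0,"rx":0,"ry":0,"rz":0,"fingers":0},{"x":0,"y":-0.01,"z":0,"rx":0,"ry":0,"rz":0,"fingers":0},{"x":0,"y":0,"z":0,"rx":0,"ry":0,"rz":0,"fingers":0},{"x":0,"y":0,"z":0,"rx":0,"ry":0,"rz":0,"fingers":0},{"x":0,"y":0,"z":0,"rx":0,"ry":0,"rz":0,"fingers":0}]'

```text
clock: 14.25
ee_pos: [0.491, -0.1765, 0.1639]
ee_rot: [1.924, 2.107, 0.41]
force: [8.7, 1.9, -3.2]
gripper_width: 0.0096
```

```bash
python3 go.py .005 .022
```

```text
14.25 [ 0.49099127 -0.17654984  0.16386791] F rest [7.03, 1.04, -6.2] [ 0.1918625 -1.2067234 -0.0879045]
tcp in rest [0.0074, -0.0004, 0.152]
(array([ 0.007, -0.04 , -0.001]), array([ 0.046,  0.013, -0.015]))
```

jog_arm --commands '[{"x":0,"y":0.005,"z":0.006,"rx":0,"ry":0,"rz":0,"fingers":0},{"x":0,"y":0,"z":0.006,"rx":0,"ry":0,"rz":0,"fingers":0},{"x":0,"y":0,"z":0.005,"rx":0,"ry":0,"rz":0,"fingers":0},{"x":0,"y":0,"z":0,"rx":0,"ry":0,"rz":0,"fingers":0},{"x":0,"y":0,"z":0,"rx":0,"ry":0,"rz":0,"fingers":0},{"x":0,"y":0,"z":0,"rx":0,"ry":0,"rz":0,"fingers":0},{"x":0,"y":0,"z":0,"rx":0,"ry":0,"rz":0,"fingers":0},{"x":0,"y":0,"z":0,"rx":0,"ry":0,"rz":0,"fingers":0}]'

```text
clock: 15.25
ee_pos: [0.4911, -0.1767, 0.1639]
ee_rot: [1.924, 2.109, 0.408]
force: [-0.0, 2.7, 9.1]
gripper_width: 0.01
```

```bash
python3 go.py .005 .022;  python3 - <<'E'
from cell import grab_frame
import cv2,numpy as np
a=grab_frame("side")["frame"];b=grab_frame("top")["frame"]
c=lambda i,y,x:cv2.resize(i[y:y+110,x:x+80],None,fx=4.9,fy=4.9,interpolation=cv2.INTER_CUBIC)
cv2.imwrite("pics/touch.png",np.hstack([c(a,165,245),c(b,140,315)]))
E
```

```text
15.25 [ 0.49110135 -0.17668456  0.16386685] F rest [3.59, 2.66, 8.41] [ 0.64296769 -0.44833518  0.08232863]
tcp in rest [0.0075, -0.0006, 0.1519]
(array([ 0.01 , -0.041, -0.001]), array([ 0.029,  0.011, -0.002]))
```

View pics/touch.png

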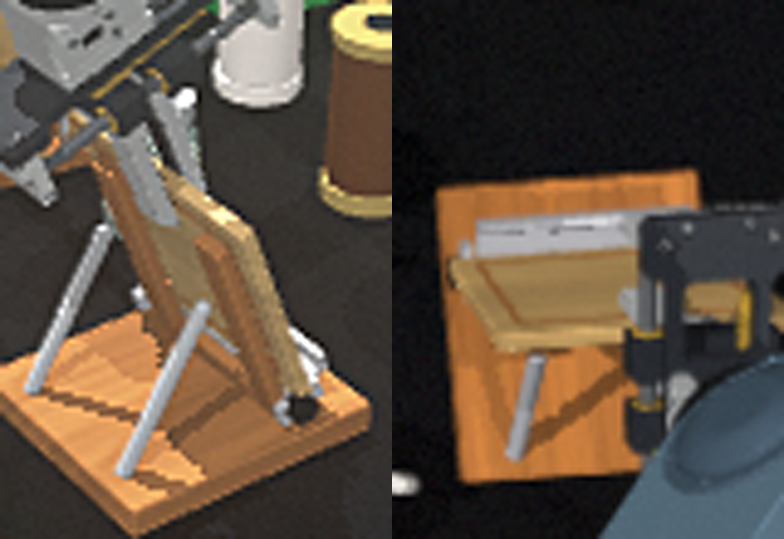

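The board sits on the ledge with its face on the slats (side crop, lower edge at (300,390)). Releasing gently.

jog_arm --commands '[{"x":0,"y":0,"z":-0.005,"rx":0,"ry":0,"rz":0,"fingers":0},{"x":0,"y":0,"z":0,"rx":0,"ry":0,"rz":0,"fingers":11},{"x":0,"y":0,"z":0,"rx":0,"ry":0,"rz":0,"fingers":13},{"x":0,"y":0,"z":0,"rx":0,"ry":0,"rz":0,"fingers":17},{"x":0,"y":0,"z":0,"rx":0,"ry":0,"rz":0,"fingers":22},{"x":0,"y":0,"z":0,"rx":0,"ry":0,"rz":0,"fingers":30},{"x":0,"y":0,"z":0,"rx":0,"ry":0,"rz":0,"fingers":30},{"x":0,"y":0,"z":0,"rx":0,"ry":0,"rz":0,"fingers":30}]'

```text
clock: 16.35
ee_pos: [0.4898, -0.1762, 0.1621]
ee_rot: [1.926, 2.112, 0.406]
force: [-0.0, 0.1, -2.5]
gripper_width: 0.03
```

jog_arm --commands '[{"x":0,"y":0,"z":-0.1,"rx":0,"ry":0,"rz":0,"fingers":30},{"x":0,"y":0,"z":-0.2,"rx":0,"ry":0,"rz":0,"fingers":30},{"x":0,"y":0,"z":-0.3,"rx":0,"ry":0,"rz":0,"fingers":30},{"x":0,"y":0,"z":-0.4,"rx":0,"ry":0,"rz":0,"fingers":30},{"x":0,"y":0,"z":-0.4,"rx":0,"ry":0,"rz":0,"fingers":30},{"x":0,"y":0,"z":-0.4,"rx":0,"ry":0,"rz":0,"fingers":30},{"x":0,"y":0,"z":-0.2,"rx":0,"ry":0,"rz":0,"fingers":30},{"x":0,"y":0,"z":0,"rx":0,"ry":0,"rz":0,"fingers":30}]'

```text
clock: 17.35
ee_pos: [0.4457, -0.1807, 0.2748]
ee_rot: [1.924, 2.11, 0.406]
force: [-0.6, 0.0, -2.2]
gripper_width: 0.03
```

```bash
python3 - <<'E'
from cell import grab_frame
import cv2,numpy as np
a=grab_frame("side")["frame"];b=grab_frame("top")["frame"]
c=lambda i,y,x:cv2.resize(i[y:y+160,x:x+110],None,fx=3.6,fy=3.6,interpolation=cv2.INTER_CUBIC)
cv2.imwrite("pics/end.png",np.hstack([c(a,125,225),c(b,115,300)]))
E
```

```text
(no output)
```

View pics/end.png

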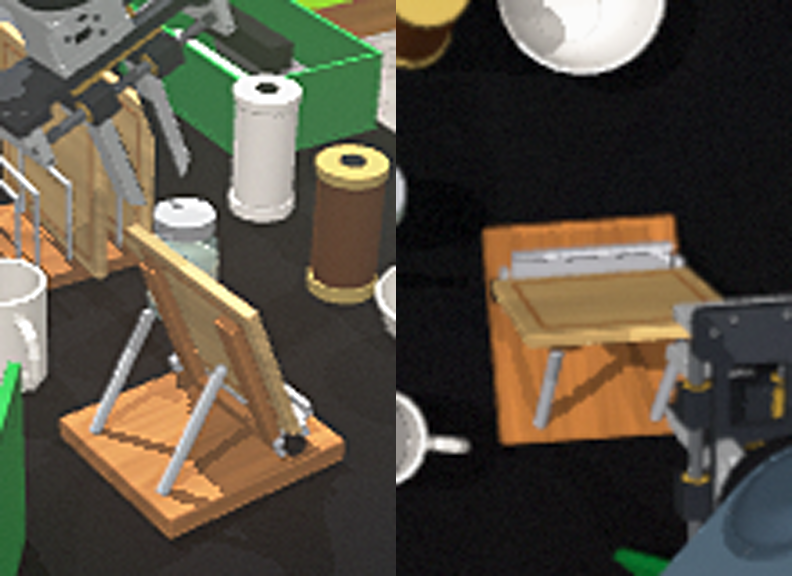

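The board rests flat on both slats and on the ledge, and the gripper is clear. Its lower edge overhangs the ledge on the left by about 17 px in the top crop, against about 20 px expected if centred. Handing in.

```bash
python3 -c "
from cell import arm
s=arm.sense();print(s['clock'],s['force'].round(1),abs(s['joint_velocities']).max());print(arm.close_job())"
```

```text
17.45 [-0.1 -0.3 -3. ] 0.011417546533704484
the job is handed in; nothing more can be done
None
```

I slid the small board out of its slot by its top edge, carried it over, and stood it on the drying stand. I handed the job in at 17.45 s; the interface gives no verdict.

- **Placing:** I lowered it in steps of about 1 mm until it met the ledge, at about z = 22 mm by touch (20 mm by sight). I then brought its face against the slats and let go. The readings between moves never showed more than about 15 N against the ledge.
- **Last checks:** The final pictures show the board flat on both slats, with its lower edge on the ledge. It is centred to within a few mm, judging by the left end only, because the gripper hid the right end in the top view. The gripper was clear.
- **Other things:** The parts of the other two boards and the bystanders visible in that last close view were where they had been. I did not take a final full view of the rack or the worktop.
- **Disagreements:** The board met the slats with the tool at x = 7.5 mm in the stand's frame, where 5 mm was expected. That is about the camera calibration error. My first three move calls were refused because the rows left out some of the numbers; nothing moved.

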